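# Sample the drying balls and hold the moisture probe on its reader

### The job

Check the terracotta drying balls: take the moisture probe out of its wooden stand, put its tip down among the balls in the crock and stir them round for at least two full turns, wide enough and long enough that every ball has clearly shifted from its place, keeping all of them in the crock. Then hold the probe's tip inside the ring marked on the reader's spring-loaded steel disc, with the probe square to the sloping disc face, pressing lightly so that the disc is about half-way down, and finish while still holding it there in the gripper. Be gentle with the reader, leave the crock about where it stands, and do not disturb the cup on the worktop or the tamper.

Things in the scene. Friction and masses are not known exactly. Their poses are not given: they have to be found in the camera images.
- probe: moisture probe, 158 mm long, about 90 g: a straight steel stem 8 mm in diameter and 96 mm long with a round tip, below a grey plastic handle 62 mm long, 24 mm (its x) by 20 mm (its y). Origin at the end of the tip; z runs up the stem through the handle (handle from z = 96 to 158 mm). At the start it hangs upright in the stand's hole, handle shoulder resting on the stand's top board
- probe_tip (a point): the end of the probe's stem (the probe's origin), same axes as the probe
- stand: fixed wooden stand with a base 90 by 100 mm, two upright cheeks at its y sides and a top board 80 by 80 mm whose upper face is 120 mm high; the probe hangs in the 14 mm round hole through the middle of the board, its tip 24 mm above the worktop; lift the probe at least 100 mm straight up to clear the board. Origin at the middle of the underside, z up
- bowl: loose white ceramic crock, about 0.75 kg, 138 mm across at the rim, 55 mm high, wall 5 mm, inner floor 6 mm above its underside with inner radius 61 mm, nearly upright walls. Origin at the middle of its underside, z up. At the start the balls lie in a circle about 38 mm from the middle, the middle being free
- reader: fixed white plastic console, 110 mm (x) by 120 mm (y) at the foot, about 70 mm high at its back, its face sloping 22 degrees down towards its front (its -x side, which faces the robot). Origin at the middle of its underside, z up
- spot (a point): the marked spot: middle of the upper face of the reader's spring disc (steel, 32 mm in diameter, a thin black ring of 20 mm diameter with a centre dot around the spot). It rides with the disc. Its z axis is the normal out of the disc face, leaning 22 degrees from the vertical towards the reader's front; its x axis runs up the slope
- disc (a joint): how far the spring disc is pushed in along its normal, in m: 0 at rest, 0.010 fully down. Spring about 0.5 N per mm, so about 2.5 N half-way down
- ball0_center (a point): centre of one of the six alike terracotta balls, 22 mm in diameter, 11 g
- ball1_center (a point): centre of one of the six alike terracotta balls, 22 mm in diameter, 11 g
- ball2_center (a point): centre of one of the six alike terracotta balls, 22 mm in diameter, 11 g
- ball3_center (a point): centre of one of the six alike terracotta balls, 22 mm in diameter, 11 g
- ball4_center (a point): centre of one of the six alike terracotta balls, 22 mm in diameter, 11 g
- ball5_center (a point): centre of one of the six alike terracotta balls, 22 mm in diameter, 11 g
- cup_b: white ceramic cup without handle, 68 mm wide, 55 mm high, standing on the worktop; not part of the job (a like cup stands on the tray). Origin at the middle of its underside
- tamper: steel tamper, 52 mm wide and 78 mm high, standing on the worktop; not part of the job. Origin at the middle of its underside

How it is judged:
On the way, in this order (a step that is already met when the one before it is completed fails the run):
1. the probe's tip is down among the balls, on one side of the crock (z of probe_tip in the frame of bowl below 0.028 m and horizontal distance between probe_tip and bowl below 0.062 m and x of probe_tip in the frame of bowl above 0.012 m), for 0.02 s.
2. stirred round to the opposite side (z of probe_tip in the frame of bowl below 0.028 m and horizontal distance between probe_tip and bowl below 0.062 m and x of probe_tip in the frame of bowl below -0.012 m), for 0.02 s.
3. and back round (all of step 1), for 0.02 s.
4. and round again, every ball now at least 8 mm from where it lay (all of step 2 and distance of each of ball0_center, ball1_center, ball2_center, ball3_center, ball4_center, ball5_center from where it was at the start of the episode above 0.008 m), for 0.02 s.
At the end, for the whole second after the job is handed in: Gripper still holds the probe; tip within 10 mm of the spot, touching the disc; within 12 degrees of square to its face; disc pressed 2 to 8 mm with 0.4 to 8 N; gripper and arm clear of the reader; crock upright with all six balls in it (distance between probe_tip and spot below 0.01 m and angle between the z axis of probe_tip and the z axis of spot, either way round below 0.21 rad and value of joint disc between 0.002 and 0.008 m and contact force between probe and reader between 0.4 and 8 N and contact force between the fingers and probe above 1 N and contact force between probe and stand below 0.1 N and contact force between each of the arm, the fingers and reader below 0.3 N and angle between bowl's own z axis and vertical below 0.1 rad and horizontal distance between each of ball0_center, ball1_center, ball2_center, ball3_center, ball4_center, ball5_center and bowl below 0.065 m and height (world z) of each of ball0_center, ball1_center, ball2_center, ball3_center, ball4_center, ball5_center below 0.055 m); the arm keeps its last pose, push and grip.
It fails at once if the reader is pressed hard (over 15 N) (contact force between any of probe, the arm, the fingers and reader above 15 N).
It fails at once if the crock is pushed more than 50 mm (distance of bowl from where it was at the start of the episode above 0.05 m).
It fails at once if the cup on the worktop or the tamper is disturbed (distance of any of cup_b, tamper from where it was at the start of the episode above 0.03 m).
It also fails if it takes over 72 s, if anything falls off the work surface, if the arm or the gripper's body presses on something with over 40 N, if the wrist force passes 120 N, or if a joint passes its speed limit or range.

### The arm

A 7-joint arm with a two-finger parallel gripper is mounted at the origin on the work surface. World frame = base frame: x ahead of the robot, y to its left, z up, the work surface at z = 0. Lengths are in m, angles in rad, forces in N, time in s.
With the tool pointing down it reaches from about 0.4 to 0.85 m from the base axis. Payload 10.4 kg.
Tool frame: the origin (TCP) lies between the finger pads; the fingertips stand ahead of it and the grasp point (between the pads) lies 5 mm behind it (manip.tip_extent is the z of the fingertips in the tool frame, in m); z points along the fingers, y is the line along which they close (so a half turn about z gives the same grasp; the last joint's range is limited). The gripper opens to 85 mm and grips with 20 to 120 N. Pads are 22 mm wide; open, the fingers measure 114 mm over their backs; the gripper's body (76 mm by 85 mm) begins 54 mm behind the grasp point. The pads swing forward as they close: fully open they stand 13 mm farther back than shut.
Start: joints at [1.207, 0.332, -0.065, 1.46, 0.022, 1.35, -0.088], TCP at [0.209, -0.589, 0.245] pointing down, gripper open.
Joint ranges: [-2.6, 2.6], [-0.5, 2.12], [-1.47, 1.34], [0.16, 2.42], [-1.27, 4.41], [0.06, 2.06], [-2.6, 2.6]. Speed limits (rad/s): [2.22, 2.22, 2.79, 2.79, 3.14, 3.14, 3.14].

### API

Orientations are given as a unit quaternion [x, y, z, w].
In Python, from workcell import status, viewer, manip gives the robot as it stands.
- The arm moves only by the tool play_rows, never from a script. Its argument "plan" is one flat list of numbers, 7 for each row, row after row: the turn, a rotation vector about the tool's x, y, z in degrees, then the shift along the tool's x, y, z in m, then the opening, from 0 (shut) to 1 (fully open). In form: [ax, ay, az, dx, dy, dz, grip, ax, ay, az, dx, dy, dz, grip, ...]. A call has 1 to 20 rows; each row is the pose to reach, as a shift and turn from the pose commanded when the call began, along the tool's axes at that moment; what a row does not reach only later rows make up. A row lasts 1/8 s, in which the tool goes at most 62.5 mm and 10.7 degrees, less where a joint would pass 70% of its speed; a pose out of reach is approached as far as the arm can. A call with a gripper value outside its range is refused whole. The fingers move at their own pace and stop on an object; "squeeze" is the grip in N (left out, the last holds). Time passes only in rows, so rows that repeat a pose let the fingers close. It gives the time, the measured TCP pose, the force, the opening and the grip force at its end, in the units of the state.
- status.get_obs(): the state, without advancing time (a new reading comes with each control period).
- viewer.camera(name): name is "scene" or "top" or "wrist"; returns the picture (480x640x3 uint8, red, green, blue); there is no depth.
- viewer.camera_model(name): a dict with "fx", "fy", "cx", "cy" (pixels), "R" (3x3) and "t" (3): a world point X has camera coordinates R X + t. Camera axes: x right, y down, z forward; pixel columns grow to the right and rows downward; lengths in m; the calibration is good to about 2 mm. The wrist camera is an equidistant fisheye: a pixel r from the principal point sees the ray r / f radians off the axis. A picture is of the moment at which its call begins: read the wrist's pose just before it. camera_model takes no time and is no camera call; for the wrist camera it gives the pose at the moment of the call.
- manip.hand_in(): hands the job in; it is judged then, once.
The state is a dict: "clock": time; "joint_pos": joint angles; "joint_velocities": joint speeds; "tau": joint torques, N m; "position": TCP position; "ee_rot": TCP orientation; "ft_force": force on the tool from outside, world axes, zero at the start; "torque": the same for the moment, N m; "grip_width": opening from 0.0 (shut) to 1.0 (fully open); "grasp_force": force on a finger pad.
Only numpy, scipy, OpenCV 4.12 (cv2) and the standard library are available. Lean on these libraries where they do the work, as an engineer would, in place of code of your own. Each camera call takes 0.05 s, during which the arm holds its last target. There are 200 camera calls.

## Working session

There is one attempt and no reset: what is moved stays moved. The work goes in short steps, Python scripts to look and compute and a tool call to move; the robot and the scene stay as the last step left them, time stands still between calls to the robot, and variables do not carry over. Pictures are saved under pics/ and viewed, at most 10 in all, crops included, and the job is handed in when it is done.

Besides the shell and the picture viewer there is one more tool, called after "Emit:" as name(argument=value, ...), one argument or row to a line, values as JSON. play_rows: Moves the arm, as the interface text tells. Its arguments: {"type":"object","properties":{"plan":{"type":"array","items":{"type":"number"}},"squeeze":{"type":"number"}},"required":["plan"]}

```bash
ls; mkdir -p pics; python3 - <<'E'
from workcell import status, viewer, manip
import cv2,numpy as np
np.set_printoptions(precision=4,suppress=True)
o=status.get_obs(); print(o['clock'],o['position'],o['ee_rot'],o['grip_width'],manip.tip_extent)
for n in ("scene","top"):
    m=viewer.camera_model(n); print(n,m)
    cv2.imwrite(f"pics/{n}0.png",viewer.camera(n)[...,::-1])
E
```

```text
pics
0.0 [ 0.2088 -0.5887  0.2445] [ 0.9855  0.1696 -0.0001 -0.0007] 0.9984309401205359 0.014
scene {'fx': 585.2268590236032, 'fy': 585.2268590236032, 'cx': 325.12882090534106, 'cy': 243.82197373494157, 'R': array([[-0.8546,  0.5193,  0.0006],
       [ 0.4498,  0.7408, -0.499 ],
       [-0.2596, -0.4261, -0.8666]]), 't': array([ 0.4662, -0.2304,  1.3315])}
top {'fx': 527.500627967496, 'fy': 527.500627967496, 'cx': 323.9772054295846, 'cy': 244.41431012646362, 'R': array([[-0.0014, -0.9998,  0.0203],
       [-0.9808, -0.0026, -0.1948],
       [ 0.1948, -0.0202, -0.9806]]), 't': array([-0.0089,  0.5347,  0.8223])}
```

View pics/scene0.png

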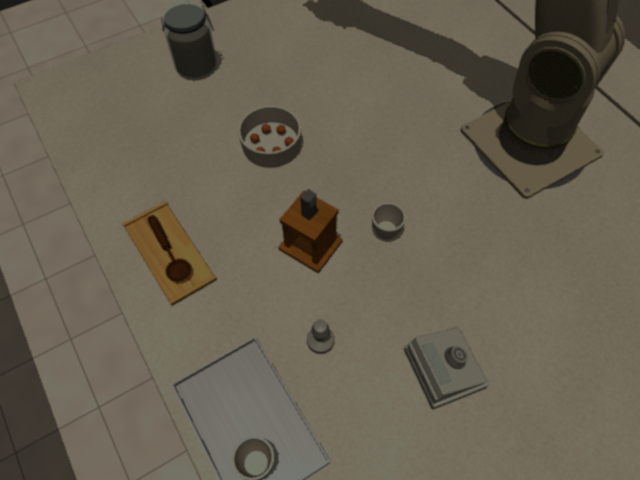

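View pics/top0.png

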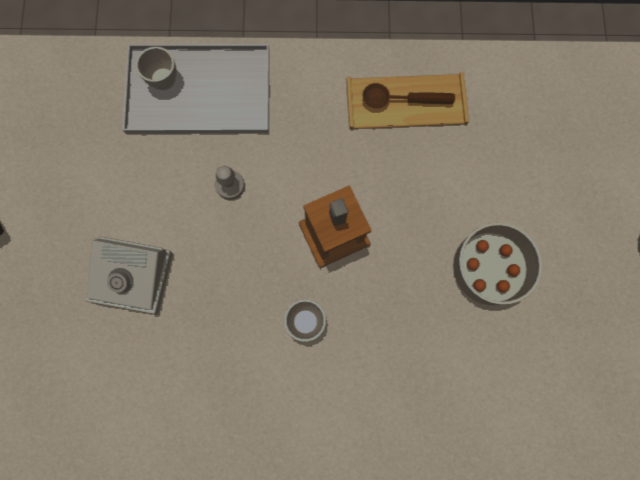

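The scene view shows the crock at (270,137), the probe and stand at (309,215), the cup at (388,221), the reader disc at (457,356) and the tamper at (320,335). In the top view, the handle is at (339,210), the crock at (497,265), the disc at (119,281), the cup at (306,321) and the tamper at (230,183). I'll enlarge the important parts.

```bash
cat > h.py <<'E'
import numpy as np,cv2
from workcell import status, viewer, manip
from scipy.spatial.transform import Rotation as Ro
np.set_printoptions(precision=4,suppress=True)
def ray(m,u,v,fish=False):
    x=np.array([(u-m['cx'])/m['fx'],(v-m['cy'])/m['fy']])
    if fish:
        r=np.linalg.norm(x); d=np.r_[x/r*np.sin(r),np.cos(r)] if r>1e-9 else np.array([0,0,1.])
    else: d=np.r_[x,1]
    R=np.array(m['R']); return -R.T@np.array(m['t']), R.T@(d/np.linalg.norm(d))
def plane(m,u,v,z,fish=False):
    c,d=ray(m,u,v,fish); return c+d*(z-c[2])/d[2]
def tri(rs):
    A=sum(np.eye(3)-np.outer(d,d) for c,d in rs); b=sum((np.eye(3)-np.outer(d,d))@c for c,d in rs)
    return np.linalg.solve(A,b)
E
python3 - <<'E'
from h import *
T=cv2.imread('pics/top0.png');S=cv2.imread('pics/scene0.png')
f=lambda I,x,y,w=50,h=50,s=(400,300):cv2.resize(I[y:y+h,x:x+w],s,interpolation=cv2.INTER_CUBIC)
# 80x60 windows, x5
c=np.vstack([np.hstack([f(T,298,180,80,60),f(T,85,250,80,60)]),np.hstack([f(S,270,180,80,60),f(S,410,320,80,60)])])
cv2.imwrite('pics/c1.png',np.clip(c*1.5,0,255).astype('uint8'))
mt=viewer.camera_model('top')
print(ray(mt,320,240)[0])
print('handle top',plane(mt,337,205,.182)); print('disc',plane(mt,119,281,.05))
print('bowl rim',plane(mt,498,265,.055),'cup',plane(mt,306,321,.05),'tamper',plane(mt,230,185,.0))
h=cv2.cvtColor(T,cv2.COLOR_BGR2HSV)
mk=((h[...,0]<12)&(h[...,1]>150)&(h[...,2]>70)).astype('uint8'); mk[:,:440]=0
n,_,st,ce=cv2.connectedComponentsWithStats(mk)
for i in range(1,n):
    if st[i,4]>15: print('ball',st[i,4],ce[i],plane(mt,*ce[i],.017))
E
```

```text
[0.3643 0.009  0.9107]
handle top [ 0.5665 -0.0246  0.182 ]
disc [0.4736 0.3253 0.05  ]
bowl rim [ 0.5003 -0.2962  0.055 ] cup [0.4089 0.0206 0.05  ] tamper [0.6534 0.1588 0.    ]
ball 89 [482.1011 245.618 ] [ 0.5403 -0.2841  0.017 ]
ball 94 [505.7447 249.8191] [ 0.533 -0.325  0.017]
ball 85 [472.8353 263.5412] [ 0.5088 -0.2662  0.017 ]
ball 96 [513.2917 269.7604] [ 0.4981 -0.3357  0.017 ]
ball 91 [479.3956 284.7802] [ 0.472  -0.2754  0.017 ]
ball 98 [502.949  285.7857] [ 0.4703 -0.3159  0.017 ]
```

View pics/c1.png

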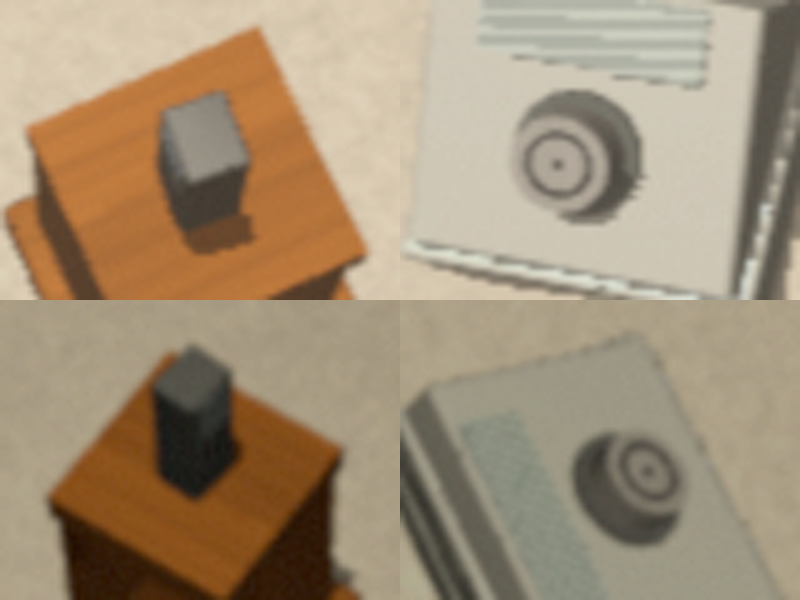

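```bash
python3 - <<'E'
from h import *
mt=viewer.camera_model('top');ms=viewer.camera_model('scene')
k=lambda p,x0,y0:((p[0]+.5)/5-.5+x0,(p[1]+.5)/5-.5+y0)
ang=lambda d:np.degrees(np.arctan2(d[1],d[0]))
H=[(163,107),(225,92),(248,160),(185,182)]
P=np.array([plane(mt,*k(p,298,180),.182) for p in H]);print('handle corners',P,P.mean(0),ang(P[0]-P[3]),ang(P[1]-P[2]),ang(P[0]-P[1])-90)
print('tri',tri([ray(mt,*k((205,135),298,180)),ray(ms,*k((192.5,78),270,180))]))
B=[(28,130),(260,28),(365,252)]
Q=np.array([plane(mt,*k(p,298,180),.12) for p in B]);print('board',Q,'ctr',(Q[0]+Q[2])/2,np.linalg.norm(np.diff(Q,axis=0),axis=1),ang(Q[1]-Q[2]),ang(Q[0]-Q[1])-90)
d=tri([ray(mt,*k((157,164),85,250)),ray(ms,*k((247,170),410,320))]);print('disc',d)
# reader face front edge (low) in top crop: (5,243)->(335,300)
for z in (.02,.03):
  e=np.array([plane(mt,*k(p,85,250),z) for p in [(5,243),(335,297)]]);print('front edge',e,ang(e[0]-e[1])-90)
o=status.get_obs();R=Ro.from_quat(o['ee_rot']);print('tool R',R.as_matrix(),'to handle in tool',R.inv().apply(P.mean(0)-o['position']))
E
```

```text
handle corners [[ 0.5724 -0.0149  0.182 ]
 [ 0.5769 -0.0327  0.182 ]
 [ 0.5568 -0.0392  0.182 ]
 [ 0.5503 -0.0211  0.182 ]] [ 0.5641 -0.027   0.182 ] 15.632434694587007 17.665330964568373 14.296330552796064
tri [ 0.5646 -0.027   0.1803]
board [[ 0.5825  0.0249  0.12  ]
 [ 0.6159 -0.0474  0.12  ]
 [ 0.5441 -0.079   0.12  ]] ctr [ 0.5633 -0.0271  0.12  ] [0.0797 0.0784] 23.75979437830966 24.73555813866082
disc [0.4702 0.325  0.0621]
front edge [[0.4484 0.3896 0.02  ]
 [0.4304 0.2788 0.02  ]] -9.209409924806536
front edge [[0.4474 0.3853 0.03  ]
 [0.4297 0.2758 0.03  ]] -9.20940992480655
tool R [[ 0.9425  0.3343 -0.0005]
 [ 0.3343 -0.9425  0.0012]
 [-0.0001 -0.0013 -1.    ]] to handle in tool [ 0.5227 -0.4106  0.0631]
```

Emit:
play_rows(
  plan=[0,0,0,0.02,-0.016,0,1,0,0,0,0.06,-0.047,0,1,0,0,0,0.1,-0.079,0,1,0,0,0,0.14,-0.11,0,1,0,0,0,0.18,-0.141,0,1,0,0,0,0.22,-0.173,0,1,0,0,0,0.26,-0.204,0,1,0,0,0,0.3,-0.236,0,1,0,0,0,0.34,-0.267,0,1,0,0,0,0.38,-0.299,0,1,0,0,0,0.42,-0.33,0,1,0,0,0,0.46,-0.361,0,1,0,0,0,0.49,-0.385,0,1,0,0,0,0.512,-0.402,0,1,0,0,0,0.523,-0.4106,0,1,0,0,0,0.523,-0.4106,0,1],
  squeeze=40,
)

```text
clock: 2.1
position: [0.5646, -0.027, 0.245]
ee_rot: [0.985, 0.17, -0.0, -0.0]
ft_force: [-0.2, -0.5, -0.7]
grip_width: 0.998
grasp_force: 0.0
```

```bash
python3 - <<'E'
from h import *
o=status.get_obs();R=Ro.from_quat(o['ee_rot']);print(o['clock'],o['position'],o['ft_force'],R.inv().apply(np.array([.5641,-.027,.146])-o['position']),R.as_rotvec(True))
cv2.imwrite('pics/w1.png',viewer.camera('wrist')[...,::-1])
E
```

```text
2.1 [ 0.5646 -0.027   0.245 ] [-0.2431 -0.4672 -0.6972] [-0.0004 -0.0001  0.099 ] [-177.3615  -30.6103    0.0464]
```

View pics/w1.png

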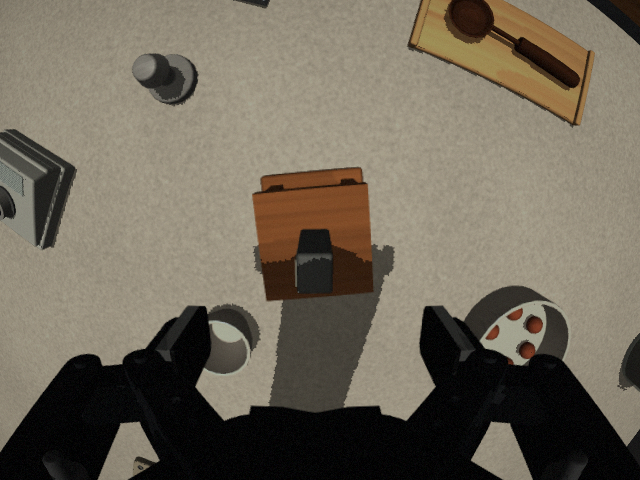

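The wrist view shows the handle at (314,265), centred between the pads and nearly aligned with them. I'll descend and grip.

Emit:
play_rows(
  plan=[0,0,0,0,0,0.02,1,0,0,0,0,0,0.05,1,0,0,0,0,0,0.08,1,0,0,0,0,0,0.095,1,0,0,0,0,0,0.099,1,0,0,0,0,0,0.099,0.5,0,0,0,0,0,0.099,0,0,0,0,0,0,0.099,0,0,0,0,0,0,0.099,0,0,0,0,0,0,0.099,0,0,0,0,0,0,0.099,0,0,0,0,0,0,0.099,0],
  squeeze=60,
)

```text
clock: 3.65
position: [0.5649, -0.0273, 0.1469]
ee_rot: [0.986, 0.17, 0.0, 0.0]
ft_force: [-1.3, 0.6, 5.5]
grip_width: 0.225
grasp_force: 58.9
```

Emit:
play_rows(
  plan=[0,0,0,0,0,-0.01,0,0,0,0,0,0,-0.035,0,0,0,0,0,0,-0.065,0,0,0,0,0,0,-0.095,0,0,0,0,0,0,-0.12,0,0,0,0,0,0,-0.13,0,0,0,0,-0.01,0.016,-0.13,0,0,0,0,-0.03,0.047,-0.13,0,0,0,0,-0.05,0.079,-0.13,0,0,0,0,-0.07,0.11,-0.13,0,0,0,0,-0.09,0.142,-0.13,0,0,0,0,-0.11,0.173,-0.13,0,0,0,0,-0.13,0.205,-0.13,0,0,0,0,-0.142,0.224,-0.13,0,0,0,0,-0.1494,0.2356,-0.13,0,0,0,0,-0.1494,0.2356,-0.13,0,0,0,0,-0.1494,0.2356,-0.13,0],
)

```text
clock: 5.78
position: [0.5029, -0.2982, 0.2761]
ee_rot: [0.985, 0.17, 0.0, -0.0]
ft_force: [-0.3, 1.4, -0.6]
grip_width: 0.226
grasp_force: 58.6
```

```bash
python3 - <<'E'
from h import *
o=status.get_obs();R=Ro.from_quat(o['ee_rot']);print(o['clock'],o['position'],o['grip_width'],o['ft_force'])
T=viewer.camera('top')[...,::-1];S=viewer.camera('scene')[...,::-1]
c=np.hstack([cv2.resize(T[170:330,420:580],(400,400)),cv2.resize(S[40:200,190:350],(400,400))])
cv2.imwrite('pics/c2.png',np.clip(c*1.5,0,255).astype('uint8'))
ms=viewer.camera_model('scene');mt=viewer.camera_model('top')
p=R.apply([0,0,.123])+o['position'];print('tip exp',p)
for m in(mt,ms):
  q=m['R']@p+m['t'];print(m['fx']*q[0]/q[2]+m['cx'],m['fy']*q[1]/q[2]+m['cy'])
E
```

```text
5.775 [ 0.5029 -0.2982  0.2761] 0.22561390403977838 [-0.2561  1.3863 -0.6394]
tip exp [ 0.5029 -0.2981  0.1531]
522.1281580619769 252.83375476906875
267.2472493740525 96.24741079140657
```

View pics/c2.png

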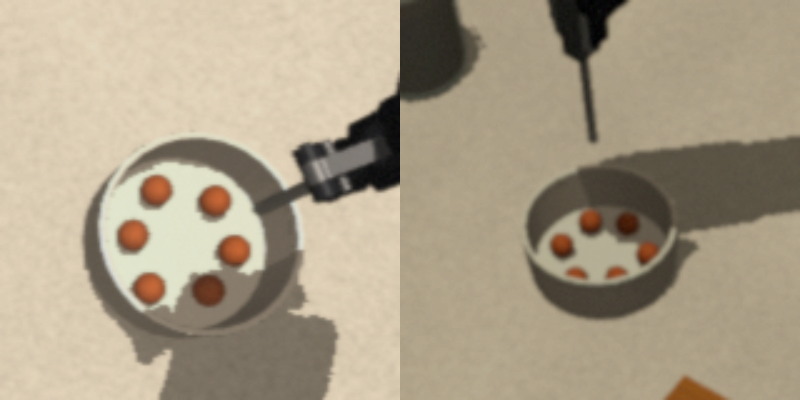

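The tip appears at top (522,254) and scene (267,96), within about 1.5 px of where I predicted. It is over the free middle of the crock, so I'll lower it and start the spiral.

Emit:
play_rows(
  plan=[0,0,0,0,0,0.02,0,0,0,0,0,0,0.05,0,0,0,0,0,0,0.08,0,0,0,0,0,0,0.11,0,0,0,0,0,0,0.13,0,0,0,0,0,0,0.139,0,0,0,0,0,0,0.141,0,0,0,0,0.01,0,0.141,0,0,0,0,0.0132,0.0048,0.141,0,0,0,0,0.0138,0.0116,0.141,0,0,0,0,0.011,0.019,0.141,0,0,0,0,0.0045,0.0256,0.141,0,0,0,0,-0.005,0.0286,0.141,0,0,0,0,-0.016,0.0277,0.141,0,0,0,0,-0.026,0.0219,0.141,0,0,0,0,-0.0338,0.0123,0.141,0,0,0,0,-0.038,0,0.141,0,0,0,0,-0.0357,-0.013,0.141,0,0,0,0,-0.0291,-0.0244,0.141,0,0,0,0,-0.019,-0.0329,0.141,0],
)

```text
clock: 8.38
position: [0.4738, -0.2731, 0.1353]
ee_rot: [0.985, 0.17, -0.0, -0.0]
ft_force: [-0.0, -0.1, -1.1]
grip_width: 0.228
grasp_force: 58.8
```

Emit:
play_rows(
  plan=[0,0,0,0.0121,-0.0065,0,0,0,0,0,0.0259,-0.0065,0,0,0,0,0,0.039,-0.0017,0,0,0,0,0,0.0496,0.0072,0,0,0,0,0,0.0566,0.0192,0,0,0,0,0,0.059,0.0329,0,0,0,0,0,0.0566,0.0466,0,0,0,0,0,0.0496,0.0586,0,0,0,0,0,0.039,0.0675,0,0,0,0,0,0.0259,0.0723,0,0,0,0,0,0.0121,0.0723,0,0,0,0,0,-0.001,0.0675,0,0,0,0,0,-0.0116,0.0586,0,0,0,0,0,-0.0186,0.0466,0,0,0,0,0,-0.021,0.0329,0,0,0,0,0,-0.0186,0.0192,0,0,0,0,0,-0.0116,0.0072,0,0,0,0,0,-0.001,-0.0017,0,0,0,0,0,0.0121,-0.0065,0,0,0,0,0,0.0259,-0.0065,0,0],
)

```text
clock: 10.88
position: [0.4964, -0.2597, 0.1352]
ee_rot: [0.985, 0.17, -0.001, 0.0]
ft_force: [-0.7, -5.0, -0.2]
grip_width: 0.22
grasp_force: 59.8
```

```bash
python3 - <<'E'
from h import *
o=status.get_obs();print(o['clock'],o['position'],o['ft_force'])
T=viewer.camera('top')[...,::-1];S=viewer.camera('scene')[...,::-1]
c=np.hstack([cv2.resize(T[170:330,420:580],(400,400)),cv2.resize(S[40:200,190:350],(400,400))])
cv2.imwrite('pics/c3.png',np.clip(c*1.5,0,255).astype('uint8'))
E
```

```text
10.875 [ 0.4964 -0.2597  0.1352] [-0.722  -4.9809 -0.238 ]
```

View pics/c3.png

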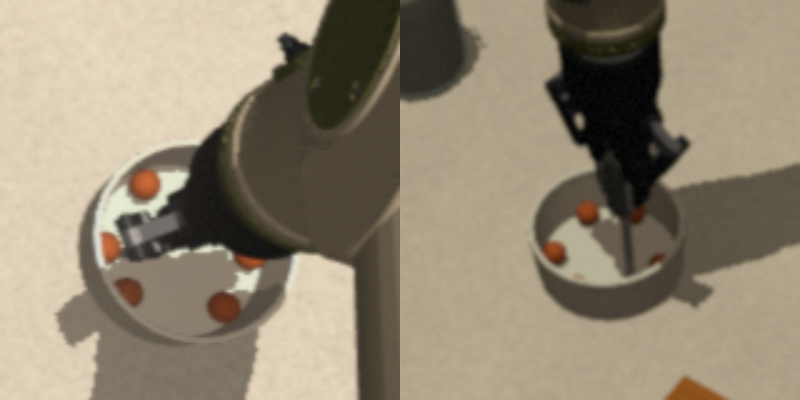

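The crock has barely moved, the balls have been pushed round and out towards the wall, and all of those in view are inside. I'll do another full turn.

Emit:
play_rows(
  plan=[0,0,0,0.0131,0.0048,0,0,0,0,0,0.0237,0.0137,0,0,0,0,0,0.0307,0.0257,0,0,0,0,0,0.0331,0.0394,0,0,0,0,0,0.0307,0.0531,0,0,0,0,0,0.0237,0.0651,0,0,0,0,0,0.0131,0.074,0,0,0,0,0,0,0.0788,0,0,0,0,0,-0.0138,0.0788,0,0,0,0,0,-0.0269,0.074,0,0,0,0,0,-0.0375,0.0651,0,0,0,0,0,-0.0445,0.0531,0,0,0,0,0,-0.0469,0.0394,0,0,0,0,0,-0.0445,0.0257,0,0,0,0,0,-0.0375,0.0137,0,0,0,0,0,-0.0269,0.0048,0,0,0,0,0,-0.0138,0,0,0,0,0,0,0,0,0,0,0,0,0,0.0131,0.0048,0,0,0,0,0,0.0237,0.0137,0,0],
)

```text
clock: 13.48
position: [0.5232, -0.2652, 0.135]
ee_rot: [0.985, 0.17, -0.001, -0.0]
ft_force: [-2.3, -3.8, 0.7]
grip_width: 0.225
grasp_force: 60.1
```

Emit:
play_rows(
  plan=[0,0,0,0.0042,0.013,0,0,0,0,0,0.0064,0.0257,0,0,0,0,0,0.0042,0.0384,0,0,0,0,0,-0.0023,0.0495,0,0,0,0,0,-0.0121,0.0577,0,0,0,0,0,-0.0242,0.0621,0,0,0,0,0,-0.037,0.0621,0,0,0,0,0,-0.0491,0.0577,0,0,0,0,0,-0.0589,0.0495,0,0,0,0,0,-0.0654,0.0384,0,0,0,0,0,-0.0676,0.0257,0,0,0,0,0,-0.0654,0.013,0,0,0,0,0,-0.0589,0.0019,0,0,0,0,0,-0.0491,-0.0063,0,0,0,0,0,-0.037,-0.0107,0,0,0,0,0,-0.0242,-0.0107,0,0,0,0,0,-0.0121,-0.0063,0,0,0,0,0,-0.0023,0.0019,0,0,0,0,0,0.0042,0.013,0,0,0,0,0,0.0064,0.0257,0,0],
)

```text
clock: 15.98
position: [0.5381, -0.2876, 0.1351]
ee_rot: [0.986, 0.17, 0.0, -0.0]
ft_force: [0.2, -0.5, -0.2]
grip_width: 0.232
grasp_force: 60.2
```

Emit:
play_rows(
  plan=[0,0,0,-0.01,0,0,0,0,0,0,-0.02,0,-0.005,0,0,0,0,-0.02,0,-0.025,0,0,0,0,-0.02,0,-0.055,0,0,0,0,-0.02,0,-0.085,0,0,0,0,-0.02,0,-0.115,0,0,0,0,-0.02,0,-0.14,0,0,0,0,-0.02,0,-0.15,0,0,0,0,-0.02,0,-0.15,0],
)

```text
clock: 17.1
position: [0.5188, -0.2934, 0.2862]
ee_rot: [0.986, 0.17, 0.001, 0.001]
ft_force: [-0.4, -0.7, -1.5]
grip_width: 0.223
grasp_force: 60.2
```

```bash
python3 - <<'E'
from h import *
o=status.get_obs();print(o['clock'],o['position'],o['ft_force'],o['grip_width'])
T=viewer.camera('top')[...,::-1].copy();S=viewer.camera('scene')[...,::-1]
c=np.hstack([cv2.resize(T[170:330,420:580],(400,400)),cv2.resize(S[40:200,190:350],(400,400))])
cv2.imwrite('pics/c4.png',np.clip(c*1.5,0,255).astype('uint8'))
mt=viewer.camera_model('top')
h=cv2.cvtColor(T,cv2.COLOR_BGR2HSV)
mk=((h[...,0]<12)&(h[...,1]>150)&(h[...,2]>40)).astype('uint8'); mk[:,:440]=0
n,_,st,ce=cv2.connectedComponentsWithStats(mk)
P0=np.array([[.5403,-.2841],[.533,-.325],[.5088,-.2662],[.4981,-.3357],[.472,-.2754],[.4703,-.3159]])
for i in range(1,n):
    if st[i,4]>15:
        p=plane(mt,*ce[i],.017); print('ball',st[i,4],p[:2],np.linalg.norm(P0-p[:2],axis=1))
E
```

```text
17.1 [ 0.5188 -0.2934  0.2862] [-0.3891 -0.6681 -1.5472] 0.22325260309936742
ball 99 [ 0.5501 -0.3174] [0.0347 0.0187 0.0658 0.0551 0.0887 0.0798]
ball 91 [ 0.5439 -0.2691] [0.0154 0.0569 0.0352 0.0808 0.0722 0.0872]
ball 107 [ 0.5183 -0.3481] [0.0677 0.0274 0.0825 0.0238 0.0862 0.0579]
ball 55 [ 0.5158 -0.2525] [0.04   0.0745 0.0154 0.0851 0.0494 0.078 ]
ball 97 [ 0.4603 -0.3225] [0.0888 0.0728 0.0743 0.0401 0.0485 0.012 ]
ball 76 [ 0.4558 -0.2912] [0.0848 0.0843 0.0586 0.0614 0.0227 0.0286]
```

View pics/c4.png

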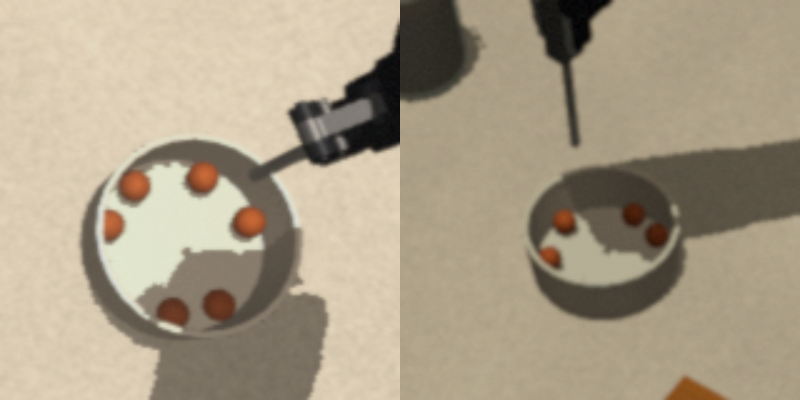

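```bash
cat >> h.py <<'E'
def spot_goal(spot,yaw,off,L=.123,tip=None):
    """rotvec(deg), shift in tool frame to place the tip off (m) along the disc normal"""
    o=status.get_obs();R=Ro.from_quat(o['ee_rot']);a=np.radians(yaw);s,c=np.sin(np.radians(22)),np.cos(np.radians(22))
    n=np.array([-s*np.cos(a),-s*np.sin(a),c]); tip=np.array([0,0,L]) if tip is None else tip
    t=R.inv().apply(-n); ax=np.cross([0,0,1],t); sn=np.linalg.norm(ax)
    rv=ax/max(sn,1e-9)*np.arctan2(sn,t[2]); R2=R*Ro.from_rotvec(rv)
    return np.degrees(rv), R.inv().apply(spot+off*n-R2.apply(tip)-o['position']), n
E
python3 - <<'E'
from h import *
mt=viewer.camera_model('top');ms=viewer.camera_model('scene')
o=status.get_obs();R=Ro.from_quat(o['ee_rot'])
t=tri([ray(mt,521.2,241.2),ray(ms,260,98)]);print('tip tri',t,'exp',o['position']+R.apply([0,0,.123]))
for off in(.06,.03):print(spot_goal(np.array([.4702,.325,.0621]),-9.2,off))
E
```

```text
tip tri [ 0.5196 -0.2963  0.1584] exp [ 0.5181 -0.2933  0.1615]
(array([-10.6198,  19.3366,   0.    ]), array([ 0.1014, -0.6318,  0.0531]), array([-0.3698,  0.0599,  0.9272]))
(array([-10.6198,  19.3366,   0.    ]), array([ 0.1113, -0.6263,  0.081 ]), array([-0.3698,  0.0599,  0.9272]))
```

Emit:
play_rows(
  plan=[0,0,0,0.003,-0.02,0,0,0,0,0,0.01,-0.06,0,0,0,0,0,0.016,-0.1,0,0,0,0,0,0.022,-0.14,0,0,0,0,0,0.029,-0.18,0,0,0,0,0,0.035,-0.22,0,0,0,0,0,0.042,-0.26,0,0,-1,2,0,0.048,-0.3,0,0,-2,4,0,0.055,-0.34,0,0,-3.5,6.5,0,0.061,-0.38,0,0,-5,9,0,0.067,-0.42,0,0,-6,11,0,0.074,-0.46,0.005,0,-7,13,0,0.08,-0.5,0.015,0,-8,15,0,0.087,-0.54,0.025,0,-9,17,0,0.093,-0.58,0.035,0,-10,18.5,0,0.098,-0.61,0.045,0,-10.6,19.3,0,0.101,-0.628,0.051,0,-10.6,19.3,0,0.1014,-0.6318,0.053,0,-10.6,19.3,0,0.1014,-0.6318,0.053,0,-10.6,19.3,0,0.1014,-0.6318,0.053,0],
)

```text
clock: 19.7
position: [0.4031, 0.335, 0.2324]
ee_rot: [0.967, 0.166, 0.181, 0.063]
ft_force: [-0.0, 0.1, -1.2]
grip_width: 0.225
grasp_force: 60.1
```

```bash
python3 - <<'E'
from h import *
o=status.get_obs();R=Ro.from_quat(o['ee_rot']);print(o['clock'],o['position'],o['ft_force'],o['grip_width'])
p=o['position']+R.apply([0,0,.123]); g=o['position']+R.apply([0,0,.03]);print('tip exp',p, 'tool z',R.apply([0,0,1]))
T=viewer.camera('top')[...,::-1];S=viewer.camera('scene')[...,::-1]; T=T.copy();S=S.copy()
c=[]
for n,I,x,y in(('top',T,60,220),('scene',S,400,260)):
  m=viewer.camera_model(n); q=m['R']@p+m['t'];print(n,m['fx']*q[0]/q[2]+m['cx'],m['fy']*q[1]/q[2]+m['cy'])
  c.append(cv2.resize(I[y:y+120,x:x+80],(400,600),interpolation=cv2.INTER_CUBIC))
cv2.imwrite('pics/c5.png',np.clip(np.hstack(c)*1.6,0,255).astype('uint8'))
E
```

```text
19.7 [0.4031 0.335  0.2324] [-0.0335  0.144  -1.2356] 0.2249599178187351
tip exp [0.4487 0.3275 0.1184] tool z [ 0.3705 -0.0614 -0.9268]
top 99.73404925935819 291.7607747097266
scene 477.25110044207435 337.0394531342167
```

View pics/c5.png

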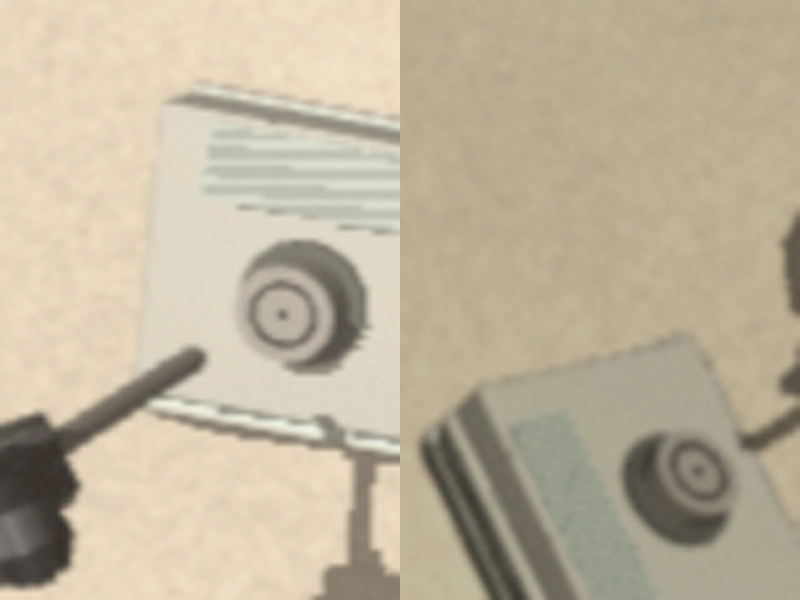

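Emit:
play_rows(
  plan=[0,0,0,0,0,0.01,0,0,0,0,0,0,0.025,0,0,0,0,0,0,0.038,0,0,0,0,0,0,0.045,0,0,0,0,0,0,0.045,0,0,0,0,0,0,0.045,0],
)

```text
clock: 20.55
position: [0.4196, 0.3334, 0.191]
ee_rot: [0.967, 0.167, 0.181, 0.062]
ft_force: [-1.1, 0.3, -0.8]
grip_width: 0.229
grasp_force: 60.1
```

```bash
python3 - <<'E'
from h import *
o=status.get_obs();R=Ro.from_quat(o['ee_rot']);print(o['clock'],o['position'],o['ft_force'],o['grip_width'])
p=o['position']+R.apply([0,0,.123]);print('tip exp',p, 'tool z',R.apply([0,0,1]))
c=[]
for n,x,y in(('top',80,240),('scene',430,300)):
  I=viewer.camera(n)[...,::-1]; m=viewer.camera_model(n); q=m['R']@p+m['t'];print(n,m['fx']*q[0]/q[2]+m['cx'],m['fy']*q[1]/q[2]+m['cy'])
  c.append(cv2.resize(I[y:y+80,x:x+60],(400,533),interpolation=cv2.INTER_CUBIC))
cv2.imwrite('pics/c6.png',np.clip(np.hstack(c)*1.8,0,255).astype('uint8'))
E
```

```text
20.55 [0.4196 0.3334 0.191 ] [-1.0989  0.3266 -0.7792] 0.22905853388604078
tip exp [0.4651 0.326  0.077 ] tool z [ 0.3705 -0.0599 -0.9269]
top 111.94410926564376 284.159400701776
scene 463.74344155934637 349.7595986255908
```

View pics/c6.png

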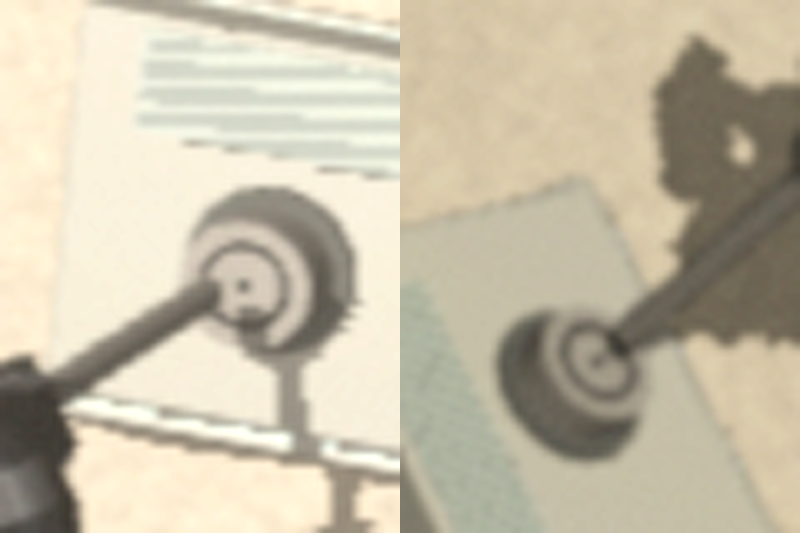

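```bash
python3 - <<'E'
from h import *
mt=viewer.camera_model('top');ms=viewer.camera_model('scene');s=6.6667
T=lambda x,y:ray(mt,(x+.5)/s-.5+80,(y+.5)/s-.5+240)
S=lambda x,y:ray(ms,(x-400+.5)/s-.5+430,(y+.5)/s-.5+300)
o=status.get_obs();R=Ro.from_quat(o['ee_rot'])
tip=tri([T(217,290),S(612,345)]);sp=tri([T(243,285),S(598,360)])
print('tip',tip,'spot',sp,'in tool: tip',R.inv().apply(tip-o['position']),'spot-tip',R.inv().apply(sp-tip),'spot-expected tip',R.inv().apply(sp-o['position'])-[0,0,.123])
E
```

```text
tip [0.4681 0.3263 0.0736] spot [0.4701 0.3251 0.0624] in tool: tip [ 0.0015 -0.0001  0.1273] spot-tip [-0.0024 -0.0003  0.0112] spot-expected tip [-0.0009 -0.0004  0.0154]
```

Emit:
play_rows(
  plan=[0,0,0,-0.0015,0,0.003,0,0,0,0,-0.0015,0,0.006,0,0,0,0,-0.0015,0,0.009,0,0,0,0,-0.0015,0,0.009,0,0,0,0,-0.0015,0,0.009,0,0,0,0,-0.0015,0,0.009,0],
)

```text
clock: 21.4
position: [0.4216, 0.3321, 0.1818]
ee_rot: [0.967, 0.167, 0.181, 0.062]
ft_force: [0.4, 1.1, -2.0]
grip_width: 0.228
grasp_force: 60.1
```

Emit:
play_rows(
  plan=[0,0,0,0,0,0.001,0,0,0,0,0,0,0.002,0,0,0,0,0,0,0.003,0,0,0,0,0,0,0.003,0,0,0,0,0,0,0.003,0,0,0,0,0,0,0.003,0],
)

```text
clock: 22.15
position: [0.4227, 0.3318, 0.179]
ee_rot: [0.967, 0.166, 0.181, 0.062]
ft_force: [0.1, -0.1, -0.8]
grip_width: 0.226
grasp_force: 60.1
```

Emit:
play_rows(
  plan=[0,0,0,0,0,0.001,0,0,0,0,0,0,0.002,0,0,0,0,0,0,0.003,0,0,0,0,0,0,0.003,0,0,0,0,0,0,0.003,0,0,0,0,0,0,0.003,0],
)

```text
clock: 22.9
position: [0.4239, 0.3317, 0.1762]
ee_rot: [0.967, 0.166, 0.181, 0.062]
ft_force: [0.3, -0.2, -0.4]
grip_width: 0.225
grasp_force: 60.1
```

Emit:
play_rows(
  plan=[0,0,0,0,0,0.001,0,0,0,0,0,0,0.002,0,0,0,0,0,0,0.002,0,0,0,0,0,0,0.002,0],
)

```text
clock: 23.4
position: [0.4246, 0.3315, 0.1743]
ee_rot: [0.967, 0.166, 0.181, 0.062]
ft_force: [-0.2, -0.3, 0.4]
grip_width: 0.228
grasp_force: 60.1
```

Emit:
play_rows(
  plan=[0,0,0,0,0,0.001,0,0,0,0,0,0,0.002,0,0,0,0,0,0,0.002,0,0,0,0,0,0,0.002,0],
)

```text
clock: 23.9
position: [0.4253, 0.3315, 0.1725]
ee_rot: [0.967, 0.167, 0.181, 0.062]
ft_force: [-0.4, 0.7, 0.4]
grip_width: 0.223
grasp_force: 60.3
```

```bash
python3 - <<'E'
from h import *
F=[]
for i in range(8):
    viewer.camera('wrist'); o=status.get_obs(); F.append(o['ft_force'])
F=np.array(F);R=Ro.from_quat(o['ee_rot']);n=-R.apply([0,0,1]);print(o['clock'],F.mean(0),F@n,(F@n).mean(),o['position']+R.apply([0,0,.123]),o['position'])
E
```

```text
24.3 [-0.0791  0.0544  0.2239] [-0.1025  0.0997  0.5751  0.0235  0.3448  0.0736  0.5121  0.3943] 0.24007468140762694 [0.4709 0.324  0.0584] [0.4253 0.3314 0.1725]
```

Emit:
play_rows(
  plan=[0,0,0,0,0,0.001,0,0,0,0,0,0,0.002,0,0,0,0,0,0,0.0025,0,0,0,0,0,0,0.0025,0],
)

```text
clock: 24.8
position: [0.4263, 0.3313, 0.1702]
ee_rot: [0.967, 0.166, 0.181, 0.062]
ft_force: [-0.9, 0.1, 1.9]
grip_width: 0.225
grasp_force: 60.5
```

```bash
python3 - <<'E'
from h import *
F=[]
for i in range(12):
    I=viewer.camera('top' if i%2 else 'scene')[...,::-1]; o=status.get_obs(); F.append(o['ft_force'])
    if i==0: S=I
T=I
F=np.array(F);R=Ro.from_quat(o['ee_rot']);n=-R.apply([0,0,1]);print(o['clock'],F.mean(0),(F@n).mean(),(F@n).std(),o['position']+R.apply([0,0,.123]),o['grasp_force'])
c=[cv2.resize(I[y:y+80,x:x+60],(400,533),interpolation=cv2.INTER_CUBIC) for I,x,y in((T,80,240),(S,430,300))]
cv2.imwrite('pics/c7.png',np.clip(np.hstack(c)*1.8,0,255).astype('uint8'))
E
```

```text
25.4 [-1.0803 -0.2856  1.8215] 2.071148203440028 0.5035589094754833 [0.4718 0.3238 0.0561] 60.456533432006836
```

View pics/c7.png

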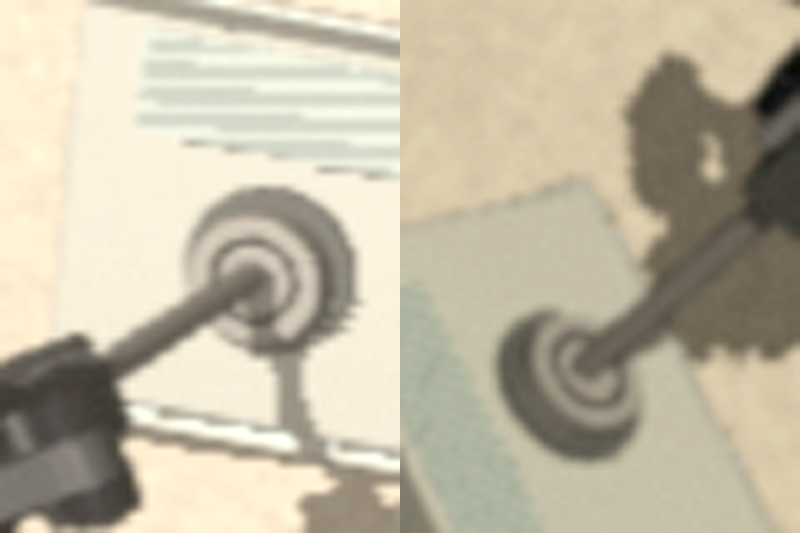

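The tip rests inside the ring, at top (258,280) and scene (590,362). The net contact force is about 2.9 N, so the disc is roughly 5–6 mm down. I'll hand the job in.

```bash
python3 -c "
from workcell import manip
print(manip.hand_in())"
```

```text
the job is handed in; nothing more can be done
None
```

I stirred the balls a little over three full turns and handed the job in with the probe still gripped, its tip inside the disc's ring, square to the face and pressing at about 2.9 N (roughly half-way down). All six balls stayed in the crock, each at least 12 mm from every starting position; the judge's result wasn't shown.

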